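# Hang the finished plaques to dry and tally them

### The arm

A 6-joint arm with a two-finger parallel gripper is mounted at the origin on the work surface. World frame = base frame: x ahead of the robot, y to its left, z up, the work surface at z = 0. Lengths are in m, angles in degrees, forces in N, time in s.
With the tool pointing down it reaches from about 0.375 to 0.9 m from the base axis. Payload 3.1 kg.
Tool frame: the origin (TCP) lies at the very end of the fingers, on their centre line; the grasp point (between the pads) lies 19 mm behind it; z points along the fingers, y is the line along which they close (so a half turn about z gives the same grasp; the last joint's range is limited). The gripper opens to 87 mm and grips with 3 to 60 N. Pads are 19 mm wide; open, the fingers measure 117 mm over their backs; the gripper's body (75 mm by 190 mm) begins 51 mm behind the grasp point.
Start: joints at [59.215, 30.224, 82.088, -0, 67.689, -10.227], TCP at [0.219, 0.585, 0.223] pointing down, gripper open.
Joint ranges: [-176.69, 176.69], [-43.24, 126.21], [12.49, 139.97], [-82, 262], [0, 151.66], [-163.58, 163.58]. Speed limits (degrees/s): [159.86, 159.86, 180, 180, 180, 180].

### API

Orientations are given as a 3x3 rotation matrix whose columns are the frame's x, y, z axes.
In Python, from rig import bot, imaging gives the robot as it stands.
- The arm moves only by the tool drive_tool, never from a script. Its argument "deltas" is text: rows parted by semicolons, each of 5 numbers parted by spaces: the finger opening in mm, from 0 to 87, then the shift along the world's x, y, z in mm, then the turn about the world's z in rad. In form: jaw dx dy dz twist; .... A call has 1 to 12 rows; each row is the pose to reach, as a shift and turn from the pose commanded when the call began; what a row does not reach only later rows make up. A row lasts 1/10 s, in which the tool goes at most 50 mm and 8.59 degrees, less where a joint would pass 70% of its speed; a pose out of reach is approached as far as the arm can. A call with a gripper value outside its range is refused whole. The fingers move at their own pace and stop on an object; the grip force is fixed at half the most. Time passes only in rows, so rows that repeat a pose let the fingers close. It gives the time, the measured TCP pose, the force, the opening and the grip force at its end, in the units of the state.
- bot.read_state(): the state, without advancing time (a new reading comes with each control period).
- imaging.capture(name): name is "side" or "top" or "wrist"; returns the picture (420x560x3 uint8, red, green, blue); there is no depth.
- imaging.camera_model(name): a dict with "fx", "fy", "cx", "cy" (pixels), "T" (4x4, takes a point from camera to world coordinates). Camera axes: x right, y down, z forward; pixel columns grow to the right and rows downward; lengths in m; the calibration is good to about 2 mm. A picture is of the moment at which its call begins: read the wrist's pose just before it. camera_model takes no time and is no camera call; for the wrist camera it gives the pose at the moment of the call.
- bot.hand_in(): hands the job in; it is judged then, once.
The state is a dict: "time_s": time; "joint_positions": joint angles; "qvel": joint speeds; "tau": joint torques, N m; "position": TCP position; "tcp_rot": TCP orientation; "force": force on the tool from outside, world axes, zero at the start; "moment": the same for the moment, N m; "opening": opening from 0.0 (shut) to 1.0 (fully open); "grasp_force": force on a finger pad.
Only numpy, scipy, OpenCV 4.12 (cv2) and the standard library are available. Lean on these libraries where they do the work, as an engineer would, in place of code of your own. Each camera call takes 0.05 s, during which the arm holds its last target. There are 200 camera calls.

### The job

Hang every finished plaque (three to five of them lie out) by its hole on a dowel of the sloping drying rack, one to a dowel and lying back flat against the board. Count them on the bench tally counter: for each plaque pull the lever once, all the way to its stop, and let it spring back, so that at the end the counter has gone up by exactly the number of plaques on the rack. Leave the vase, the horse, the varnish bottle, the paint pot and the trinket box standing where they are.

Things in the scene. Friction and masses are not known exactly. Their poses are not given: they have to be found in the camera images.
- plaque1: finished plaque, orange with a white medallion: flat tablet 96 x 52 x 9 mm, 50 g, starting face up on the bench (always there). Origin: centre of its brass-ringed through hole (18 mm wide), mid-thickness; x along the length to the near end, 16 mm off (the far end is 80 mm the other way, the middle at x = -32 mm), y across the 52 mm width, z out of the painted face
- plaque2: finished plaque, green with a yellow medallion: flat tablet 96 x 52 x 9 mm, 50 g, starting face up on the bench (always there). Origin: centre of its brass-ringed through hole (18 mm wide), mid-thickness; x along the length to the near end, 16 mm off (the far end is 80 mm the other way, the middle at x = -32 mm), y across the 52 mm width, z out of the painted face
- plaque3: finished plaque, red with a black medallion: flat tablet 96 x 52 x 9 mm, 50 g, starting face up on the bench (may be absent: reads None). Origin: centre of its brass-ringed through hole (18 mm wide), mid-thickness; x along the length to the near end, 16 mm off (the far end is 80 mm the other way, the middle at x = -32 mm), y across the 52 mm width, z out of the painted face
- plaque4: finished plaque, blue with an orange medallion: flat tablet 96 x 52 x 9 mm, 50 g, starting face up on the bench (may be absent: reads None). Origin: centre of its brass-ringed through hole (18 mm wide), mid-thickness; x along the length to the near end, 16 mm off (the far end is 80 mm the other way, the middle at x = -32 mm), y across the 52 mm width, z out of the painted face
- plaque5: finished plaque, white with an orange medallion: flat tablet 96 x 52 x 9 mm, 50 g, starting face up on the bench (may be absent: reads None). Origin: centre of its brass-ringed through hole (18 mm wide), mid-thickness; x along the length to the near end, 16 mm off (the far end is 80 mm the other way, the middle at x = -32 mm), y across the 52 mm width, z out of the painted face
- rack: fixed drying rack: a board 360 mm wide, 255 mm deep, sloping at 32 degrees, low edge (24 mm up) to the robot's right, high edge 159 mm up on the left, with six bare dowels square to the board. Origin on the bench under its middle; x level, from low to high edge, y along the width, z up. Dowels point along (-0.530, 0, 0.848) of this frame; up the slope is (0.848, 0, 0.530)
- peg1 (a point): dowel 1 of the rack (lower row, the end near the robot): 8 mm thick, round-ended, 38 mm long. The point is on its axis 4.5 mm above the board, where the middle of a plaque's thickness comes to lie. Dowels are 105 mm apart along a row, rows 115 mm apart up the slope; one plaque to a dowel
- peg2 (a point): dowel 2 of the rack (lower row, middle): 8 mm thick, round-ended, 38 mm long. The point is on its axis 4.5 mm above the board, where the middle of a plaque's thickness comes to lie. Dowels are 105 mm apart along a row, rows 115 mm apart up the slope; one plaque to a dowel
- peg3 (a point): dowel 3 of the rack (lower row, far end): 8 mm thick, round-ended, 38 mm long. The point is on its axis 4.5 mm above the board, where the middle of a plaque's thickness comes to lie. Dowels are 105 mm apart along a row, rows 115 mm apart up the slope; one plaque to a dowel
- peg4 (a point): dowel 4 of the rack (upper row, the end near the robot): 8 mm thick, round-ended, 38 mm long. The point is on its axis 4.5 mm above the board, where the middle of a plaque's thickness comes to lie. Dowels are 105 mm apart along a row, rows 115 mm apart up the slope; one plaque to a dowel
- peg5 (a point): dowel 5 of the rack (upper row, middle): 8 mm thick, round-ended, 38 mm long. The point is on its axis 4.5 mm above the board, where the middle of a plaque's thickness comes to lie. Dowels are 105 mm apart along a row, rows 115 mm apart up the slope; one plaque to a dowel
- peg6 (a point): dowel 6 of the rack (upper row, far end): 8 mm thick, round-ended, 38 mm long. The point is on its axis 4.5 mm above the board, where the middle of a plaque's thickness comes to lie. Dowels are 105 mm apart along a row, rows 115 mm apart up the slope; one plaque to a dowel
- tally: fixed bench tally counter: green housing 84 x 100 mm, 66 mm high (drums to 73 mm), base plate 124 x 128 mm, steel lever with a red ball knob on its +y side. Origin on the bench under the middle of the housing; x away from the robot at yaw 0, y along the lever's shaft, z up
- tally_pivot (a point): centre of the ball knob's swing, on the shaft's axis: 66 mm from the counter's origin along its y, 42 mm above the bench
- tally_knob (a point): centre of the lever's red ball knob, 26 mm across, 95 mm from tally_pivot (the arm is 9 mm thick). At rest the lever leans 25 degrees to the counter's +x, knob 128 mm above the bench; at its stop 25 degrees to -x: the knob travels 80 mm along -x, rising 9 mm midway
- tally_lever (a joint): angle of the lever, rad: 0 at rest, 0.87 at its stop. It is pulled to the counter's -x (towards the robot) against a spring, under 2 N at the knob at rest, about 5.5 N at the stop, and springs back to 0 when let go
- tally_count (a joint): turn of the counter's units drum, rad: 0 at the start, 0.628 more for each full stroke of the lever to its stop. The lever's first 0.24 rad is free play, then the drum turns with it; it stays put while the lever returns and never turns back. The lever must return fully before the next stroke
- vase: orange vase, 132 mm wide, 126 mm high, a bystander that is not part of the job and should be left standing where it is; origin at the centre of its underside
- horse: white rearing horse figure with black mane, 184 mm high, about 80 mm wide at the base, a bystander that is not part of the job and should be left standing where it is; origin at the centre of its underside
- varnish: amber varnish bottle, 56 mm wide, 130 mm high, a bystander that is not part of the job and should be left standing where it is; origin at the centre of its underside
- paint_pot: white paint pot with a green lid, 51 mm wide, 48 mm high, a bystander that is not part of the job and should be left standing where it is; origin at the centre of its underside
- trinket_box: green and orange round trinket box, 80 mm wide, 55 mm high, a bystander that is not part of the job and should be left standing where it is; origin at the centre of its underside
Mind the look-alikes: they are no part of the job. Of the things that look like the plaque1, take the one that is farthest to the robot's right at the start.

How it is judged:
By the outcome, as a careful person would: the job done as asked, in the order asked, and still so for the second after the job is handed in, with the robot touching nothing.
Of plaque3, plaque4, plaque5 only 1 to 3 are there at a start; the rules pass over those that are not, and their reading is None.
At some moment in a run one of plaque1, plaque2, plaque3, plaque4, plaque5 may be knocked a few centimetres aside while the robot is not near it.
Once in a run the grip may slacken for a moment while it holds something.
It also fails if it takes over 210 s, if anything falls off the work surface, if the arm or the gripper's body presses on something with over 40 N, if the wrist force passes 120 N, or if a joint passes its speed limit or range.

## Working session

There is one attempt and no reset: what is moved stays moved. The work goes in short steps, Python scripts to look and compute and a tool call to move; the robot and the scene stay as the last step left them, time stands still between calls to the robot, and variables do not carry over. Pictures are saved under pics/ and viewed, at most 14 in all, crops included, and the job is handed in when it is done.

Besides the shell and the picture viewer there is one more tool, called by a JSON object that holds its "name" and its "arguments", one argument or row to a line. drive_tool: Moves the arm, as the interface text tells. Its arguments: {"type":"object","properties":{"deltas":{"type":"string"}},"required":["deltas"]}

```bash
ls; mkdir -p pics
cat > h.py <<'E'
import numpy as np, cv2
from rig import bot, imaging
def cap(n,f=None):
    M=imaging.camera_model(n); im=imaging.capture(n)
    if f: cv2.imwrite('pics/'+f,cv2.cvtColor(im,cv2.COLOR_RGB2BGR))
    return im,M
def ray(M,u,v):
    T=np.array(M['T']); d=T[:3,:3]@np.array([(u-M['cx'])/M['fx'],(v-M['cy'])/M['fy'],1.]); return T[:3,3],d
def onz(M,u,v,z):
    o,d=ray(M,u,v); return o+d*(z-o[2])/d[2]
def proj(M,p):
    T=np.array(M['T']); c=T[:3,:3].T@(np.array(p)-T[:3,3]); return np.array([M['fx']*c[0]/c[2]+M['cx'],M['fy']*c[1]/c[2]+M['cy']])
E
python3 - <<'E'
from h import *
a,M=cap('top'); b,N=cap('side')
cv2.imwrite('pics/top1.png',cv2.cvtColor(a,cv2.COLOR_RGB2BGR));cv2.imwrite('pics/side1.png',cv2.cvtColor(b,cv2.COLOR_RGB2BGR))
np.set_printoptions(precision=3,suppress=True)
for m in(M,N):print(m)
print(bot.read_state())
E
```

```text
pics
{'fx': 395.77176195795397, 'fy': 395.77176195795397, 'cx': 273.2174067628447, 'cy': 212.95642841679336, 'T': array([[ 0.023, -0.984,  0.177,  0.41 ],
       [-1.   , -0.024, -0.002,  0.034],
       [ 0.006, -0.177, -0.984,  1.331],
       [ 0.   ,  0.   ,  0.   ,  1.   ]])}
{'fx': 462.1791728081935, 'fy': 462.1791728081935, 'cx': 281.7490191140442, 'cy': 205.46867990538811, 'T': array([[ 0.905, -0.311,  0.29 ,  0.274],
       [-0.425, -0.682,  0.595, -0.7  ],
       [ 0.013, -0.661, -0.75 ,  0.996],
       [ 0.   ,  0.   ,  0.   ,  1.   ]])}
{'time_s': 0.1, 'joint_positions': array([ 59.216,  30.273,  82.149,  -0.001,  67.688, -10.228]), 'qvel': array([ 0.034, -0.252, -0.221,  0.024,  0.09 ,  0.042]), 'tau': array([ -0.   , -44.099, -17.715,   0.064,   0.053,  -0.   ]), 'position': array([0.219, 0.585, 0.222]), 'tcp_rot': array([[-0.936,  0.351, -0.001],
       [ 0.351,  0.936, -0.002],
       [ 0.   , -0.002, -1.   ]]), 'force': array([-0.3  , -0.435,  0.634]), 'moment': array([-0.015, -0.016,  0.028]), 'grasp_force': 0.0, 'opening': 0.9950765458538565}
```

View pics/top1.png

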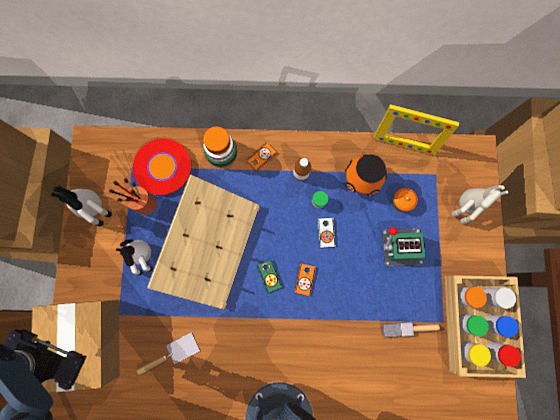

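View pics/side1.png

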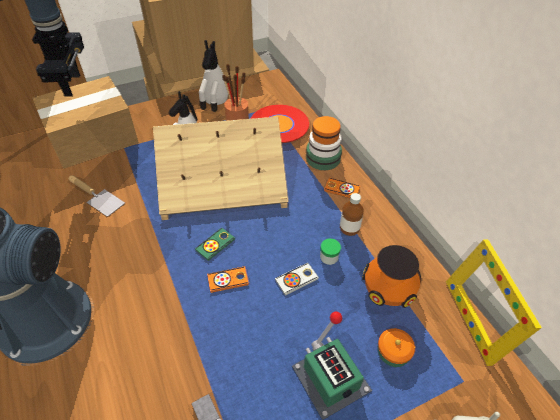

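The top view shows two orange plaques, at (306,280) and (262,157). The robot's right is larger u, so (306,280) is the rightmost and should be plaque1. The far one at (262,157) is the look-alike. Green is at (268,277) and white at (326,233). The tally knob is at (393,231), and the rack's six dowels lie between (172,269) and (231,216).

I'll confirm in an enlarged crop.

Run:
```python
import cv2
a=cv2.imread('pics/top1.png'); c=a[140:310,150:350]
cv2.imwrite('pics/crop1.png',cv2.resize(c,None,fx=3.5,fy=3.5,interpolation=cv2.INTER_CUBIC)[:600,:800])
b=cv2.imread('pics/side1.png'); c=b[110:310,140:370]
cv2.imwrite('pics/crop2.png',cv2.resize(c,None,fx=3,fy=3,interpolation=cv2.INTER_CUBIC)[:600,:800])
```

```text
(no output)
```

View pics/crop1.png

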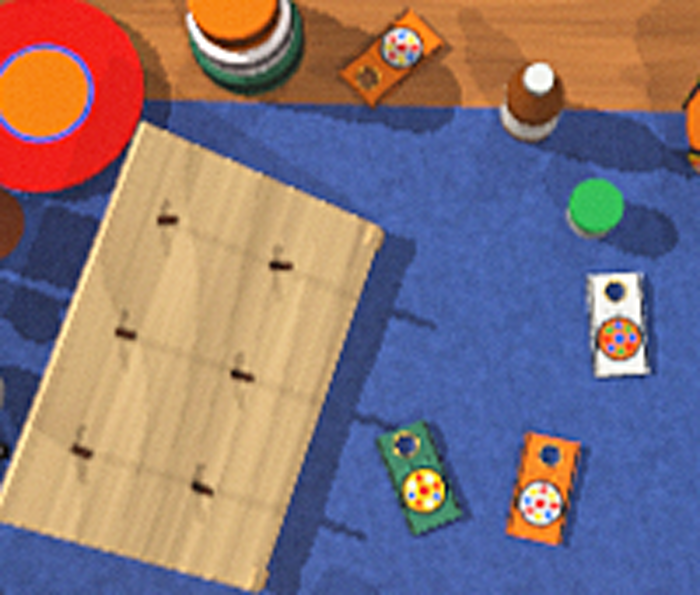

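View pics/crop2.png

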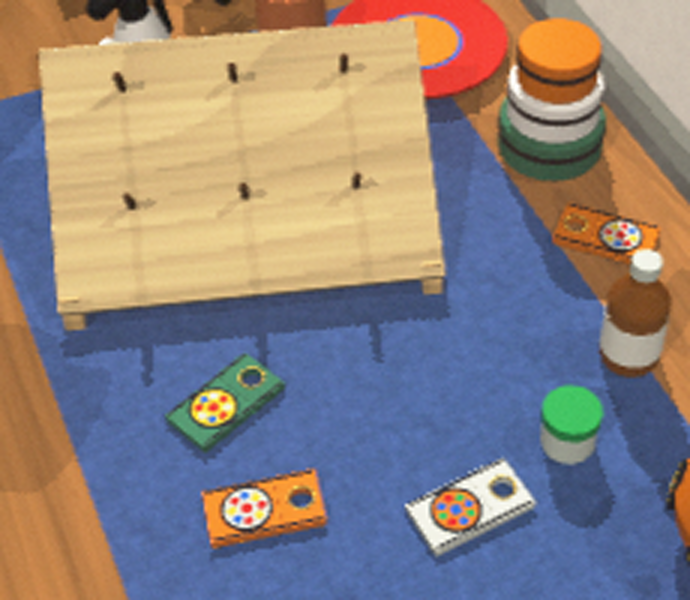

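Crop 1 confirms it. The orange plaque with the white medallion at top pixel (306,280) is the rightmost orange one, so it is plaque1. Green at (268,277) is plaque2 and white at (326,233) is plaque5, making three plaques in all. Every hole is towards +x, and the dowels show as dark blobs. Next I'll measure.

```bash
cat >> h.py <<'E'
def masks(im):
    h=cv2.cvtColor(im,cv2.COLOR_RGB2HSV).astype(int); H,S,V=h[...,0],h[...,1],h[...,2]
    return dict(orange=(H<16)&(H>5)&(S>190)&(V>150),green=(H>60)&(H<90)&(S>90)&(V>50),white=(S<50)&(V>170)),h
def plaque(im,M,col,uv,z=.009,R=22):
    m=masks(im)[0][col]; k=np.zeros(m.shape,np.uint8); cv2.circle(k,tuple(map(int,uv)),R,1,-1)
    m=(m&(k>0)).astype(np.uint8)
    m=cv2.morphologyEx(m,cv2.MORPH_CLOSE,np.ones((3,3)))
    n,l,s,c=cv2.connectedComponentsWithStats(m)
    i=1+np.argmax(s[1:,4]); cs,_=cv2.findContours((l==i).astype(np.uint8),cv2.RETR_EXTERNAL,cv2.CHAIN_APPROX_NONE)
    pts=np.array([onz(M,*p[0],z)[:2] for p in max(cs,key=cv2.contourArea)])
    (c,sz,a)=cv2.minAreaRect((pts*1000).astype(np.float32)); b=cv2.boxPoints((c,sz,a))
    e=b[1]-b[0] if np.linalg.norm(b[1]-b[0])>np.linalg.norm(b[2]-b[1]) else b[2]-b[1]
    yaw=np.degrees(np.arctan2(e[1],e[0])); return np.array(c),np.array(sz),(yaw+90)%180-90
def tri(M,a,N,b):
    o,d=ray(M,*a);p,e=ray(N,*b)
    A=np.stack([d,-e],1);t=np.linalg.lstsq(A,p-o,rcond=None)[0]
    q1=o+d*t[0];q2=p+e*t[1];return (q1+q2)/2,np.linalg.norm(q1-q2)
E
python3 - <<'E'
from h import *
np.set_printoptions(precision=1,suppress=True)
def ld(f):return cv2.cvtColor(cv2.imread('pics/'+f),cv2.COLOR_BGR2RGB)
a,b=ld('top1.png'),ld('side1.png');M,N=imaging.camera_model('top'),imaging.camera_model('side')
for c,u in(('orange',(306,280)),('green',(269,277)),('white',(327,233))):print(c,*plaque(a,M,c,u))
def blobs(im,poly):
    k=np.zeros(im.shape[:2],np.uint8);cv2.fillPoly(k,[np.array(poly)],1)
    m=((im.max(2)<85)&(k>0)).astype(np.uint8);n,l,s,c=cv2.connectedComponentsWithStats(m)
    return [c[i] for i in range(1,n) if s[i,4]>=5],[s[i,4] for i in range(1,n)]
A,sa=blobs(a,[(195,182),(253,208),(222,300),(155,285)]);B,sb=blobs(b,[(157,128),(275,122),(282,190),(163,205)])
print(np.array(A),sa);print(np.array(B),sb)
# red knob
for im,M_ in((a,(360,260,380,420)),(b,(300,330,320,350))):
    r=im[M_[0]:M_[1],M_[2]:M_[3]].astype(int) if im is a else im[300:335,320:350].astype(int)
    print(r.shape)
def red(im,x0,x1,y0,y1):
    r=im[y0:y1,x0:x1].astype(int);m=(r[...,0]>120)&(r[...,1]<60)&(r[...,2]<60);y,x=np.nonzero(m);return (x.mean()+x0,y.mean()+y0)
ka,kb=red(a,380,405,220,243),red(b,322,350,305,330)
print(ka,kb,tri(M,ka,N,kb)[0]*1000,tri(M,ka,N,kb)[1]*1000)
from itertools import permutations
if len(A)==6==len(B):
    for p in A:
        best=min((tri(M,p,N,q)[1],*(tri(M,p,N,q)[0]*1000)) for q in B);print(p,np.array(best))
E
```

```text
orange [448.9 -80.6] [48.5 50.1] -12.6419525
green [452.4  47.2] [60.9 49. ] 22.376251
white [ 600.9 -145.3] [67.5 47.8] 4.5347137
[[197.2 202.6]
 [229.2 215.6]
 [185.1 235. ]
 [218.2 246.9]
 [172.8 268.6]
 [206.8 279.1]] [np.int32(9), np.int32(8), np.int32(7), np.int32(10), np.int32(9), np.int32(9)]
[[254.3 130.9]
 [217.3 134.2]
 [179.7 137.2]
 [258.6 170.2]
 [183.3 177.3]] [np.int32(7), np.int32(6), np.int32(9), np.int32(5), np.int32(4), np.int32(7)]
(0, 40, 3)
(35, 30, 3)
(np.float64(392.6458333333333), np.float64(230.875)) (np.float64(335.8490566037736), np.float64(317.5660377358491)) [ 580.  -336.9  126.2] 2.21790666305996
```

```bash
python3 - <<'E'
s=open('h.py').read()
s=s.replace("m=masks(im)[0][col]; k=","i_=im.astype(int); m=(i_[...,2]-i_[...,0]<22)|(col=='green')&(i_[...,1]>i_[...,2]); k=").replace("R=22","R=21")
open('h.py','w').write(s)
E
python3 - <<'E'
from h import *
np.set_printoptions(precision=1,suppress=True)
def ld(f):return cv2.cvtColor(cv2.imread('pics/'+f),cv2.COLOR_BGR2RGB)
a,b=ld('top1.png'),ld('side1.png');M,N=imaging.camera_model('top'),imaging.camera_model('side')
for c,u in(('orange',(306,280)),('green',(269.5,277)),('white',(327,233))):print(c,*plaque(a,M,c,u))
def blobs(im,poly,t):
    k=np.zeros(im.shape[:2],np.uint8);cv2.fillPoly(k,[np.array(poly)],1)
    m=((im.max(2)<t)&(k>0)).astype(np.uint8);n,l,s,c=cv2.connectedComponentsWithStats(m)
    return [c[i] for i in range(1,n) if s[i,4]>=4]
A=blobs(a,[(195,182),(253,208),(222,300),(155,285)],95);B=blobs(b,[(157,128),(275,122),(282,190),(163,205)],100)
P=[]
for p,q in zip(A,[(0,),(3,),(1,),(4,),(2,),(5,)]):
    r=min(((*tri(M,p,N,q),) for q in B),key=lambda t:t[1]+ (abs(t[0][2]-.11)>.08))
    P.append(r[0]*1000);print(p,r[0]*1000,r[1]*1000)
P=np.array(P);U,L=P[0::2],P[1::2]
up=(U-L).mean(0);al=(P[:2].mean(0)-P[4:].mean(0))
print('up',up,np.linalg.norm(up),np.degrees(np.arctan2(up[1],up[0])),'along',al,np.linalg.norm(al),np.degrees(np.arctan2(al[1],al[0])),P.mean(0))
E
```

```text
orange [428.2 -77.6] [55.  99.5] -11.921677
green [436.  40.] [96.9 49.9] 22.861435
white [ 585.7 -147.7] [98.4 52.7] 4.9392242
[197.  202.5] [651.2 264.7 145.7] 3.8907035613919954
[229.1 215.6] [623.  172.1  83.3] 2.640416043981129
[185. 235.] [550.4 295.2 145.4] 3.2059688980491017
[218.5 246.9] [522.1 201.3  83.6] 2.4588042825849867
[172.8 268.6] [449.4 325.1 145.9] 2.800540937924352
[207.  279.3] [421.  232.1  83.6] 2.8765601204066553
up [28.3 93.2 62.2] 115.51346848015763 73.09992518978885 along [201.9 -60.2  -0.3] 210.71651798757844 -16.594694749743798 [536.2 248.4 114.6]
```

Measured: plaque1 centre is (428,-78) with yaw -12°. The lower-row dowel midpoints are (421,232), (522,201) and (623,172) at z≈84, and the rack yaw is 73.2°. The knob is at (580,-337,126). I'll start moving towards plaque1.

{"name": "drive_tool", "arguments": {
  "deltas": "87 105 -330 -20 0.1; 87 105 -330 -20 0.1; 87 105 -330 -20 0.1; 87 105 -330 -20 0.1; 87 105 -330 -20 0.1; 87 105 -330 -20 0.1; 87 105 -330 -20 0.1; 87 105 -330 -20 0.1; 87 105 -330 -20 0.1; 87 105 -330 -20 0.1"
}}

```text
time_s: 1.1
position: [0.3243, 0.256, 0.2026]
tcp_rot: [[-0.967, 0.255, 0.0], [0.255, 0.967, 0.0], [0.0, 0.001, -1.0]]
force: [0.2, 0.4, -0.2]
opening: 1.005
grasp_force: 0.0
```

{"name": "drive_tool", "arguments": {
  "deltas": "87 104 -333 -53 0.05; 87 104 -333 -53 0.05; 87 104 -333 -53 0.05; 87 104 -333 -53 0.05; 87 104 -333 -53 0.05; 87 104 -333 -53 0.05; 87 104 -333 -53 0.05; 87 104 -333 -53 0.05; 87 104 -333 -53 0.05; 87 104 -333 -53 0.05"
}}

```text
time_s: 2.1
position: [0.4277, -0.0756, 0.1493]
tcp_rot: [[-0.979, 0.205, -0.002], [0.205, 0.979, 0.001], [0.002, 0.001, -1.0]]
force: [0.6, 0.2, 0.2]
opening: 1.003
grasp_force: 0.0
```

```bash
cat >> h.py <<'E'
def st():
    s=bot.read_state();R=s['tcp_rot'];p=s['position']*1000
    print('t',round(s['time_s'],1),'pos',p.round(1),'yaw',round(np.degrees(np.arctan2(R[1,0],R[0,0])),1),'F',s['force'].round(1),'op',round(s['opening']*87,1),'g',round(s['grasp_force'],1),'j6',round(s['joint_positions'][5]));return p
E
python3 -c "
from h import *
np.set_printoptions(precision=3,suppress=True)
st();a,M=cap('wrist','w1.png');print(M)"
```

```text
t 2.1 pos [427.7 -75.6 149.3] yaw 168.2 F [0.6 0.2 0.2] op 87.2 g 0.0 j6 -103
{'fx': 300.4246478566856, 'fy': 300.4246478566856, 'cx': 284.07882664154926, 'cy': 205.68879273412728, 'T': array([[ 0.204,  0.945,  0.255,  0.357],
       [ 0.979, -0.198, -0.052, -0.061],
       [ 0.001,  0.26 , -0.966,  0.312],
       [ 0.   ,  0.   ,  0.   ,  1.   ]])}
```

View pics/w1.png

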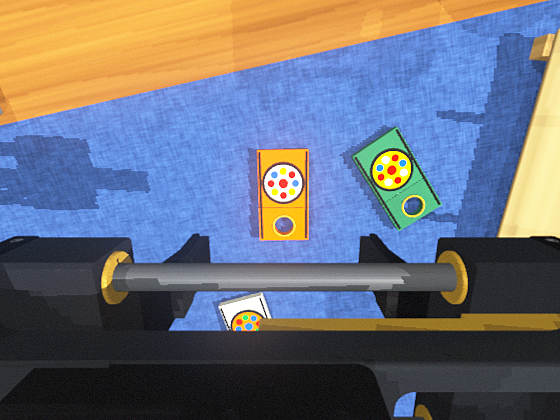

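The wrist view shows plaque1 at (284,195) with its hole at (284,226), and the green plaque at right. The camera sits on the tool's +x side. A half turn will put the hole on the camera side, so the threading stays visible.

```bash
cat >> h.py <<'E'
def feat(im,col,uv,R,cls='plaque'):
    pass
def wplaque(im,M,uv,col,R=75,z=.009):
    return plaque(im,M,col,uv,z,R)
E
python3 -c "
from h import *
im=cv2.cvtColor(cv2.imread('pics/w1.png'),cv2.COLOR_BGR2RGB);M=imaging.camera_model('wrist')
print(plaque(im,M,'orange',(284,195),.009,60),onz(M,284,225.5,.009),onz(M,284,183,.009))"
```

```text
(array([426.73974609, -76.97091675]), array([52.76319504, 97.79463196]), np.float32(-10.571793)) [ 0.45838152 -0.08198197  0.009     ] [ 0.41349892 -0.07263564  0.009     ]
```

{"name": "drive_tool", "arguments": {
  "deltas": "87 0 0 0 -0.14; 87 0 0 0 -0.28; 87 0 0 0 -0.42; 87 0 0 0 -0.56; 87 0 0 0 -0.7; 87 0 0 0 -0.84; 87 0 0 0 -0.98; 87 0 0 0 -1.12; 87 0 0 0 -1.26; 87 0 0 0 -1.4; 87 0 0 0 -1.54; 87 0 0 0 -1.57"
}}

```text
time_s: 3.35
position: [0.428, -0.0758, 0.1498]
tcp_rot: [[0.205, 0.979, -0.0], [0.979, -0.205, 0.0], [0.0, -0.0, -1.0]]
force: [-0.2, -0.3, -0.7]
opening: 1.004
grasp_force: 0.0
```

{"name": "drive_tool", "arguments": {
  "deltas": "87 0 0 0 -0.14; 87 0 0 0 -0.28; 87 0 0 0 -0.42; 87 0 0 0 -0.56; 87 0 0 0 -0.7; 87 0 0 0 -0.84; 87 0 0 0 -0.98; 87 0 0 0 -1.12; 87 0 0 0 -1.26; 87 0 0 0 -1.4; 87 0 0 0 -1.54; 87 0 0 0 -1.57"
}}

```text
time_s: 4.55
position: [0.4281, -0.0765, 0.1497]
tcp_rot: [[0.979, -0.203, -0.0], [-0.203, -0.979, 0.0], [-0.0, -0.0, -1.0]]
force: [0.0, -0.5, 0.7]
opening: 1.001
grasp_force: 0.0
```

```bash
python3 -c "
from h import *
st();im,M=cap('wrist','w2.png')
i=im.astype(int);print(proj(M,[.428,-.078,.009]))
print(plaque(im,M,'orange',proj(M,[.428,-.078,.009]),.009,60))
print(bot.read_state()['joint_positions'])"
```

```text
t 4.5 pos [428.1 -76.5 149.7] yaw -11.7 F [ 0.  -0.5  0.7] op 87.1 g 0.0 j6 77
[285.27613685 194.7653723 ]
(array([427.41116333, -76.6676712 ]), array([53.28210068, 96.66376495]), np.float32(-11.073357))
[-2.49470569e+01  2.29677892e+01  1.12845018e+02  5.43123985e-03
  4.41933704e+01  7.67518845e+01]
```

{"name": "drive_tool", "arguments": {
  "deltas": "87 -1 0 -50 0.01; 87 -1 0 -95 0.01; 87 -1 0 -130 0.01; 87 -1 0 -147 0.01; 87 -1 0 -147 0.01; 87 -1 0 -147 0.01; 30 -1 0 -147 0.01; 30 -1 0 -147 0.01; 30 -1 0 -147 0.01; 30 -1 0 -147 0.01; 30 -1 0 -147 0.01; 30 -1 0 -147 0.01"
}}

```text
time_s: 5.8
position: [0.4275, -0.0778, 0.0027]
tcp_rot: [[0.981, -0.196, 0.0], [-0.196, -0.981, -0.0], [0.0, 0.0, -1.0]]
force: [0.5, 0.3, 1.5]
opening: 0.592
grasp_force: 30.0
```

{"name": "drive_tool", "arguments": {
  "deltas": "30 0 0 0 0; 30 0 0 0 0; 30 0 0 40 0; 30 0 0 80 0; 30 0 0 120 0; 30 0 0 160 0; 30 0 0 180 0; 30 0 0 180 0; 30 0 0 180 0"
}}

```text
time_s: 6.7
position: [0.427, -0.0777, 0.1824]
tcp_rot: [[0.981, -0.196, -0.0], [-0.196, -0.981, -0.0], [-0.0, 0.0, -1.0]]
force: [0.6, 0.8, -0.1]
opening: 0.588
grasp_force: 30.0
```

```bash
python3 -c "
from h import *
st();im,M=cap('wrist','w3.png')
"
```

```text
t 6.7 pos [427.  -77.7 182.4] yaw -11.3 F [ 0.6  0.8 -0.1] op 51.2 g 30.0 j6 76
```

View pics/w3.png

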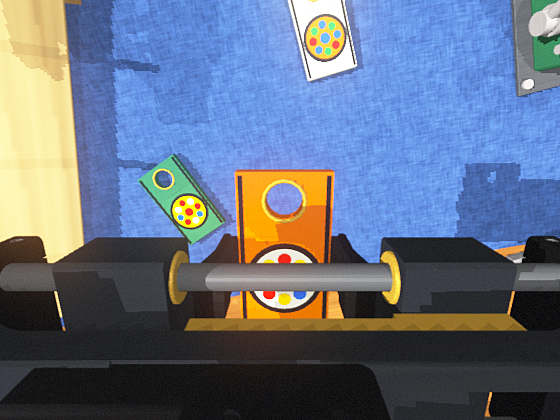

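The wrist view shows the plaque gripped with its hole clear at (284,201). I'll swing it to above peg1.

{"name": "drive_tool", "arguments": {
  "deltas": "30 0 30 0 0.14; 30 0 60 0 0.28; 30 0 90 0 0.42; 30 0 120 0 0.56; 30 -5 150 0 0.7; 30 -10 180 0 0.84; 30 -15 210 0 0.98; 30 -20 240 0 1.12; 30 -22 257 0 1.26; 30 -22 257 0 1.4; 30 -22 257 -15 1.475; 30 -22 257 -35 1.475"
}}

```text
time_s: 7.95
position: [0.4049, 0.1794, 0.146]
tcp_rot: [[0.287, 0.958, -0.001], [0.958, -0.287, -0.0], [-0.001, -0.001, -1.0]]
force: [0.6, -0.3, -1.1]
opening: 0.594
grasp_force: 30.0
```

{"name": "drive_tool", "arguments": {
  "deltas": "30 0 0 0 0; 30 0 0 0 0"
}}

```text
time_s: 8.15
position: [0.4043, 0.1789, 0.1463]
tcp_rot: [[0.289, 0.957, -0.004], [0.957, -0.289, -0.001], [-0.002, -0.004, -1.0]]
force: [-0.0, -0.6, 0.1]
opening: 0.59
grasp_force: 30.0
```

```bash
python3 -c "
from h import *
p=st();im,M=cap('wrist','w4.png')
import json;np.save('pics/M4.npy',np.array(M['T']))
tip=np.array([.4181,.2224,.0997]);print(proj(M,tip),proj(M,[.4232,.2394,.0713]))
print(proj(M,[.519,.1916,.0997]))
"
```

```text
t 8.2 pos [404.3 178.9 146.3] yaw 73.2 F [-0.  -0.6  0.1] op 51.3 g 30.0 j6 26
[286.32293505 162.38905285] [286.21388503 134.63043742]
[438.86395807 162.97525852]
```

View pics/w4.png

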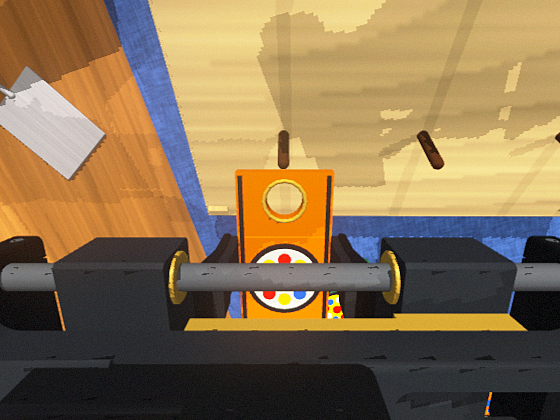

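Wrist view: the dowel 1 tip is at (284,165) and its base at (284,132), within about 2 px of my prediction. The ring is at (285,201). Next I'll compute the offset.

```bash
cat >> h.py <<'E'
ux=np.array([np.cos(np.radians(73.3)),np.sin(np.radians(73.3)),0]);uy=np.array([-ux[1],ux[0],0])
n=-.53*ux+np.array([0,0,.848])
mid={1:np.array([421.,232.1,83.6]),2:np.array([522.1,201.5,83.6]),3:np.array([623,172.1,83.3])}
def ring(im,uv,R=40):
    h=cv2.cvtColor(im,cv2.COLOR_RGB2HSV).astype(int)
    k=np.zeros(im.shape[:2],np.uint8);cv2.circle(k,tuple(map(int,uv)),R,1,-1)
    m=(k>0)&(h[...,0]>=19)&(h[...,0]<=32)&(h[...,1]>120)&(h[...,2]>90)
    n_,l,s,c=cv2.connectedComponentsWithStats(m.astype(np.uint8));i=1+np.argmax(s[1:,4])
    x,y,w,hh=s[i,:4];return (x+(w-1)/2,y+(hh-1)/2),(w,hh)
def plan(im,M,peg,uv=(284,201),off=1.8):
    p=bot.read_state()['position']*1000
    c,s=ring(im,uv);H=onz(M,*c,(p[2]+off+4.5)/1000)*1000;H[2]-=4.5
    d=H-p;print('ring',c,s,'hole',H.round(1),'in tool: fwd',round(d@ux,1),'lat',round(d@uy,1))
    for k in (21,14,5):  # along-axis position of hole mid measured from dowel middle (tip=19)
        print(k,'delta',(mid[peg]+k*n-H).round(1))
E
python3 -c "
from h import *
im=cv2.cvtColor(cv2.imread('pics/w4.png'),cv2.COLOR_BGR2RGB)
plan(im,imaging.camera_model('wrist'),1)
"
```

```text
ring (np.float64(284.0), np.float64(200.5)) (np.int32(45), np.int32(44)) hole [413.5 209.7 148.8] in tool: fwd 31.8 lat 0.7
21 delta [  4.3  11.7 -47.4]
14 delta [  5.3  15.3 -53.3]
5 delta [  6.7  19.8 -61. ]
```

{"name": "drive_tool", "arguments": {
  "deltas": "30 3 8 -15 0; 30 3 8 -30 0; 30 3 8 -41 0; 30 3 8 -41 0; 30 4 11 -46 0; 30 4.5 13 -49 0; 30 5.3 15.3 -53 0; 30 5.3 15.3 -53 0"
}}

```text
time_s: 9.0
position: [0.4108, 0.1947, 0.0944]
tcp_rot: [[0.288, 0.958, -0.0], [0.958, -0.288, -0.0], [-0.0, -0.0, -1.0]]
force: [0.5, -0.2, 0.1]
opening: 0.59
grasp_force: 30.0
```

```bash
python3 -c "
from h import *
st();im,M=cap('wrist','w5.png');plan(im,M,1)
s,_=cap('side','s5.png');t,_=cap('top')
c=im[90:290,150:420]
o=np.vstack([cv2.resize(c,(540,400)),])
q=cv2.resize(s[120:220,150:290],(540,386))
r=np.vstack([o[:300],q[:300]]);cv2.imwrite('pics/c5.png',cv2.cvtColor(r,cv2.COLOR_RGB2BGR))
"
```

```text
t 9.0 pos [410.8 194.7  94.4] yaw 73.2 F [ 0.5 -0.2  0.1] op 51.3 g 30.0 j6 28
ring (np.float64(284.5), np.float64(200.5)) (np.int32(46), np.int32(44)) hole [419.5 225.3  96.3] in tool: fwd 31.9 lat 0.4
21 delta [-1.7 -3.9  5.1]
14 delta [-0.6 -0.4 -0.8]
5 delta [ 0.8  4.2 -8.5]
```

View pics/c5.png

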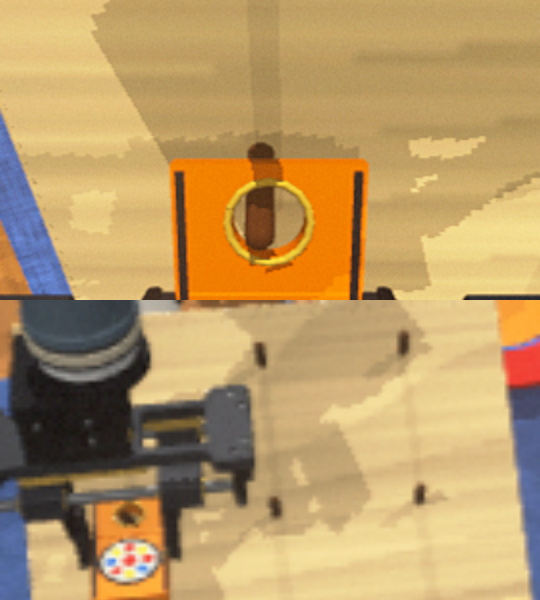

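The crop shows the dowel inside the ring. Its tip is at the lower part of the hole (crop (260,245), ring centre (268,221)), about 1.8 mm left and roughly 0.5–1 mm downhill. I'll nudge it and slide down the axis.

{"name": "drive_tool", "arguments": {
  "deltas": "30 -1.7 0 0 0; 30 -1 1.5 -3 0; 30 -0.6 3.5 -6 0; 30 -0.3 5 -8.5 0; 30 -0.3 5 -8.5 0"
}}

```text
time_s: 9.65
position: [0.4105, 0.1998, 0.0857]
tcp_rot: [[0.289, 0.957, -0.0], [0.957, -0.289, 0.0], [0.0, -0.0, -1.0]]
force: [0.1, 1.0, -1.2]
opening: 0.593
grasp_force: 30.0
```

```bash
python3 -c "
from h import *
st();im,M=cap('wrist','w6.png');plan(im,M,1)
cv2.imwrite('pics/c6.png',cv2.cvtColor(cv2.resize(im[90:290,150:420],(540,400)),cv2.COLOR_RGB2BGR))
"
```

```text
t 9.7 pos [410.5 199.8  85.7] yaw 73.2 F [ 0.1  1.  -1.2] op 51.6 g 30.0 j6 29
ring (np.float64(284.0), np.float64(200.0)) (np.int32(47), np.int32(43)) hole [419.1 230.7  87.6] in tool: fwd 32.1 lat 0.7
21 delta [-1.3 -9.3 13.8]
14 delta [-0.2 -5.8  7.9]
5 delta [ 1.2 -1.2  0.3]
```

View pics/c6.png

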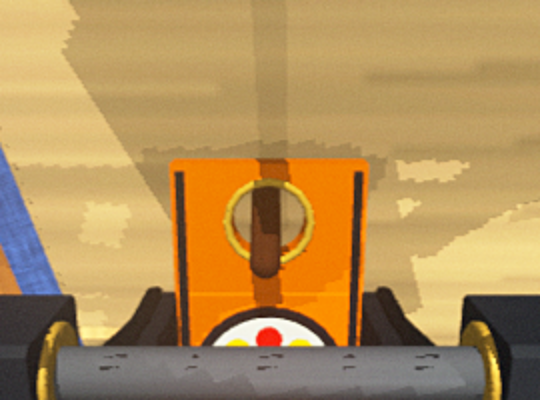

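The tip now protrudes through the ring over the plaque face, so it is threaded. I'll lower a little more, release and lift away.

{"name": "drive_tool", "arguments": {
  "deltas": "30 0.5 1.5 -3 0; 30 0.5 1.5 -3 0; 70 0.5 1.5 -3 0; 70 0.5 1.5 -3 0; 70 0.5 1.5 -3 0; 87 0.5 1.5 -3 0; 87 0.5 1.5 -3 0; 87 0.5 1.5 20 0; 87 0.5 1.5 60 0; 87 0.5 1.5 90 0; 87 0.5 1.5 90 0"
}}

```text
time_s: 10.8
position: [0.4136, 0.2017, 0.1796]
tcp_rot: [[0.289, 0.957, 0.009], [0.957, -0.289, 0.002], [0.004, 0.008, -1.0]]
force: [-0.3, -0.2, 0.7]
opening: 0.998
grasp_force: 0.0
```

```bash
python3 -c "
from h import *
st();im,M=cap('wrist','w7.png');s,N=cap('side');t,T=cap('top','t7.png')
o=np.hstack([cv2.resize(im[0:300,100:460],(400,333)),cv2.resize(s[110:230,140:300],(400,300))[:333]]) if 0 else None
a=cv2.resize(im[0:300,100:460],(400,333));b=np.zeros((333,400,3),np.uint8);b[:300]=cv2.resize(s[110:230,140:300],(400,300))
cv2.imwrite('pics/c7.png',cv2.cvtColor(np.hstack([a,b]),cv2.COLOR_RGB2BGR))
for c,p in(('green',[.436,.040,.009]),('white',[.5857,-.1477,.009])):print(c,*plaque(t,T,c,proj(T,p)))
"
```

```text
t 10.8 pos [413.6 201.7 179.6] yaw 73.2 F [-0.3 -0.2  0.7] op 86.8 g 0.0 j6 29
green [436.03125     40.00448608] [96.96385193 49.92599487] 22.861435
white [ 585.30047607 -147.9524231 ] [97.91134644 51.40060425] 4.148552
```

View pics/c7.png

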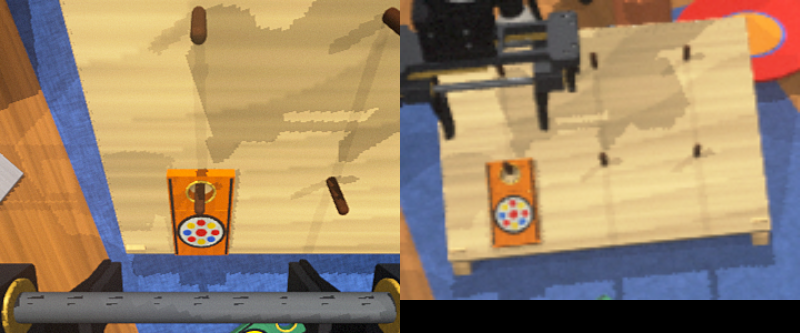

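Plaque1 hangs flat on dowel 1 in both views, and the other two haven't moved. Next is green at (436,40), yaw 23°.

{"name": "drive_tool", "arguments": {
  "deltas": "87 6 -40 0 -0.14; 87 12 -80 0 -0.28; 87 22 -120 0 -0.42; 87 22 -162 0 -0.56; 87 22 -162 -10 -0.7; 87 22 -162 -30 -0.84; 87 22 -162 -30 -0.88; 87 22 -162 -30 -0.88; 87 22 -162 -30 -0.88"
}}

```text
time_s: 11.85
position: [0.4323, 0.0391, 0.1452]
tcp_rot: [[0.922, 0.388, -0.002], [0.388, -0.922, 0.0], [-0.002, -0.001, -1.0]]
force: [-0.3, -0.3, 0.1]
opening: 0.998
grasp_force: 0.0
```

```bash
python3 -c "
from h import *
st();im,M=cap('wrist','w8.png')
print(plaque(im,M,'green',proj(M,[.436,.040,.009]),.009,62))
f=np.array([.436+.032*np.cos(.4),.04+.032*np.sin(.4),.009]);print(proj(M,f));c,s=ring(im,proj(M,f),20);print(c,s,onz(M,*c,.009))
"
```

```text
t 11.8 pos [432.3  39.1 145.2] yaw 22.8 F [-0.3 -0.3  0.1] op 86.8 g 0.0 j6 58
(array([435.58306885,  41.58422089]), array([95.70101929, 52.06873703]), np.float32(22.726593))
[285.10110381 160.51149786]
(np.float64(283.0), np.float64(161.0)) (np.int32(25), np.int32(25)) [0.46422326 0.05418826 0.009     ]
```

{"name": "drive_tool", "arguments": {
  "deltas": "87 3 2 -45 0; 87 3 2 -90 0; 87 3 2 -125 0; 87 3 2 -142.5 0; 87 3 2 -142.5 0; 87 3 2 -142.5 0; 30 3 2 -142.5 0; 30 3 2 -142.5 0; 30 3 2 -142.5 0; 30 3 2 -142.5 0; 30 3 2 -142.5 0; 30 3 2 -142.5 0"
}}

```text
time_s: 13.1
position: [0.4361, 0.041, 0.0037]
tcp_rot: [[0.922, 0.387, 0.0], [0.387, -0.922, -0.0], [0.0, 0.0, -1.0]]
force: [-0.1, -0.1, 3.1]
opening: 0.59
grasp_force: 30.0
```

{"name": "drive_tool", "arguments": {
  "deltas": "30 0 0 0 0; 30 0 0 40 0; 30 0 0 80 0; 30 0 0 120 0; 30 0 0 150 0; 30 0 0 150 0; 30 0 0 150 0"
}}

```text
time_s: 13.8
position: [0.4359, 0.041, 0.1538]
tcp_rot: [[0.922, 0.387, 0.001], [0.387, -0.922, -0.0], [0.001, 0.001, -1.0]]
force: [-0.4, 0.6, -0.2]
opening: 0.587
grasp_force: 30.0
```

```bash
python3 -c "
from h import *
p=st();im,M=cap('wrist','w9.png');c,s=ring(im,(284,201));print(c,s)
mid2=mid[2]+32*n-32*ux; print('to hover',mid2-np.array([0,0,1.8])-p,np.radians(73.3-22.8))
"
```

```text
t 13.8 pos [435.9  41.  153.8] yaw 22.8 F [-0.4  0.6 -0.2] op 51.1 g 30.0 j6 58
(np.float64(283.5), np.float64(199.5)) (np.int32(46), np.int32(44))
to hover [ 72.16782825 113.594252   -44.87951768] 0.8813912722571364
```

{"name": "drive_tool", "arguments": {
  "deltas": "30 12 19 0 0.14; 30 24 38 0 0.28; 30 36 57 0 0.42; 30 48 76 0 0.56; 30 60 95 0 0.7; 30 72 113 0 0.84; 30 72 113 -15 0.88; 30 72 113 -43 0.88; 30 72 113 -43 0.88; 30 72 113 -43 0.88"
}}

```text
time_s: 14.85
position: [0.5065, 0.154, 0.1082]
tcp_rot: [[0.289, 0.957, -0.005], [0.957, -0.289, -0.0], [-0.002, -0.005, -1.0]]
force: [0.9, 0.7, -0.4]
opening: 0.59
grasp_force: 30.0
```

```bash
cat >> h.py <<'E'
def dowel(im,cu=284):
    # dark brown blob near image centre column, above the plaque
    h=im.max(2);m=np.zeros(h.shape,np.uint8);m[60:245,cu-25:cu+25]=(h<105)[60:245,cu-25:cu+25]
    n_,l,s,c=cv2.connectedComponentsWithStats(m)
    for i in range(1,n_):
        if s[i,4]>60:print('blob x',s[i,0],s[i,0]+s[i,2]-1,'y',s[i,1],s[i,1]+s[i,3]-1,'A',s[i,4],'c',c[i].round(1))
E
python3 -c "
from h import *
st();im,M=cap('wrist','w10.png');plan(im,M,2,off=.8);dowel(im)
print(proj(M,(mid[2]+19*n)/1000),proj(M,(mid[2]-19*n)/1000))
# reference: same for w4
im=cv2.cvtColor(cv2.imread('pics/w4.png'),cv2.COLOR_BGR2RGB);dowel(im)
"
```

```text
t 14.8 pos [506.5 154.  108.2] yaw 73.2 F [ 0.9  0.7 -0.4] op 51.4 g 30.0 j6 22
ring (np.float64(284.5), np.float64(200.0)) (np.int32(46), np.int32(45)) hole [515.2 184.8 109.7] in tool: fwd 32.3 lat 0.5
21 delta [ 3.7  6.  -8.3]
14 delta [  4.7   9.6 -14.2]
5 delta [  6.1  14.2 -21.9]
blob x 277 289 y 141 167 A 303 c [283.2 154.9]
blob x 276 289 y 182 188 A 65 c [282.8 185.1]
blob x 270 297 y 242 244 A 63 c [283.7 243.2]
[287.67130067 180.50739648] [287.42348941 141.554952  ]
blob x 279 288 y 131 156 A 171 c [283.8 141.5]
```

The dowel 2 column is at 283 px against 287.6 predicted, so I'll correct about 2 mm sideways and slide down the axis.

{"name": "drive_tool", "arguments": {
  "deltas": "30 0.5 3 -2 0; 30 1.6 6.6 -8 0; 30 1.6 6.6 -8 0; 30 2.1 8.4 -11 0; 30 2.6 10 -14 0; 30 3.1 11.7 -17 0; 30 3.7 13.4 -20 0; 30 4 14.7 -22 0; 30 4 14.7 -22 0"
}}

```text
time_s: 15.8
position: [0.5118, 0.1688, 0.0882]
tcp_rot: [[0.289, 0.957, -0.001], [0.957, -0.289, -0.0], [-0.0, -0.001, -1.0]]
force: [0.1, 0.3, -0.1]
opening: 0.593
grasp_force: 30.0
```

```bash
python3 -c "
from h import *
st();im,M=cap('wrist','w11.png');plan(im,M,2,off=.8);dowel(im)
im6=cv2.cvtColor(cv2.imread('pics/w6.png'),cv2.COLOR_BGR2RGB);dowel(im6)
cv2.imwrite('pics/c11.png',cv2.cvtColor(cv2.resize(im[90:290,150:420],(540,400)),cv2.COLOR_RGB2BGR))
"
```

```text
t 15.8 pos [511.8 168.8  88.2] yaw 73.2 F [ 0.1  0.3 -0.1] op 51.6 g 30.0 j6 23
ring (np.float64(284.5), np.float64(199.5)) (np.int32(46), np.int32(44)) hole [520.5 199.7  89.2] in tool: fwd 32.1 lat 0.5
21 delta [-1.6 -8.9 12.3]
14 delta [-0.6 -5.3  6.3]
5 delta [ 0.8 -0.8 -1.3]
blob x 275 291 y 168 179 A 156 c [283.  173.1]
blob x 269 297 y 182 244 A 807 c [281.7 214.2]
blob x 275 289 y 183 228 A 404 c [282.9 201.4]
```

View pics/c11.png

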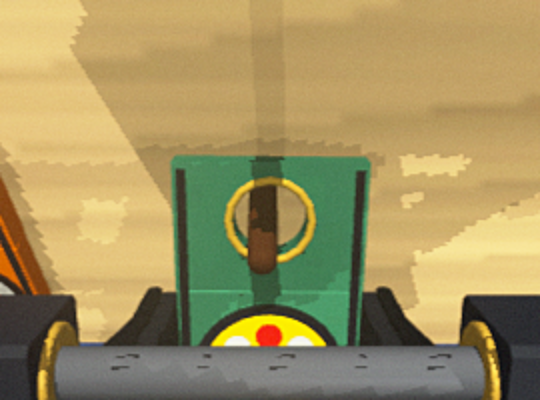

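The dowel passes through the ring and its tip protrudes at (262,265). Lower slightly, release and lift.

{"name": "drive_tool", "arguments": {
  "deltas": "30 0.7 2 -4 0; 30 0.7 2 -4 0; 70 0.7 2 -4 0; 70 0.7 2 -4 0; 70 0.7 2 -4 0; 70 0.7 2 -4 0; 70 0.7 2 -4 0; 70 0.7 2 20 0; 70 0.7 2 60 0; 70 0.7 2 90 0; 70 0.7 2 90 0"
}}

```text
time_s: 16.95
position: [0.5157, 0.1712, 0.1828]
tcp_rot: [[0.289, 0.957, 0.01], [0.957, -0.289, 0.001], [0.004, 0.009, -1.0]]
force: [0.1, 0.6, -0.3]
opening: 0.805
grasp_force: 0.0
```

```bash
python3 -c "
from h import *
st();im,M=cap('wrist','w12.png');s,N=cap('side');t,T=cap('top','t12.png')
a=cv2.resize(im[0:300,100:460],(400,333));b=np.zeros((333,400,3),np.uint8);b[:300]=cv2.resize(s[110:230,140:300],(400,300))
cv2.imwrite('pics/c12.png',cv2.cvtColor(np.hstack([a,b]),cv2.COLOR_RGB2BGR))
for c,p in(('white',[.5857,-.1477,.009]),):print(c,*plaque(t,T,c,proj(T,p)))
"
```

```text
t 16.9 pos [515.7 171.2 182.8] yaw 73.2 F [ 0.1  0.6 -0.3] op 70.0 g 0.0 j6 23
white [ 585.30047607 -147.9524231 ] [97.91134644 51.40060425] 4.148552
```

View pics/c12.png

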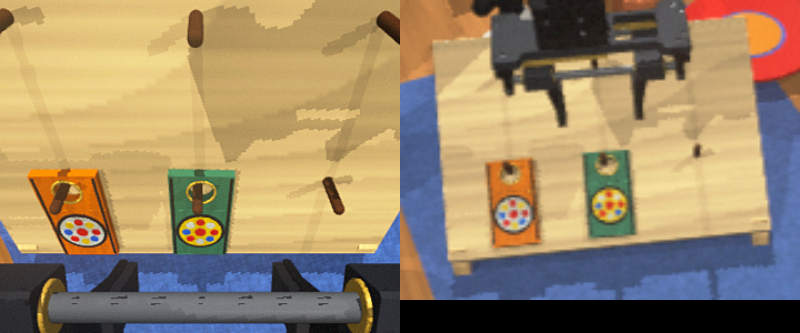

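Green hangs flat on dowel 2. Next is white.

{"name": "drive_tool", "arguments": {
  "deltas": "87 6 -30 0 -0.13; 87 12 -60 0 -0.26; 87 18 -90 0 -0.39; 87 24 -120 0 -0.52; 87 30 -150 0 -0.65; 87 36 -180 0 -0.78; 87 42 -210 0 -0.91; 87 48 -240 0 -1.04; 87 54 -270 0 -1.17; 87 62 -300 -15 -1.2; 87 67 -319 -35 -1.2; 87 67 -319 -35 -1.2"
}}

```text
time_s: 18.3
position: [0.5776, -0.15, 0.1392]
tcp_rot: [[0.997, 0.074, -0.007], [0.074, -0.997, 0.003], [-0.007, -0.003, -1.0]]
force: [-0.7, 0.6, 0.1]
opening: 0.999
grasp_force: 0.0
```

{"name": "drive_tool", "arguments": {
  "deltas": "87 0 0 0 0; 87 0 0 0 0"
}}

```text
time_s: 18.5
position: [0.579, -0.1471, 0.1432]
tcp_rot: [[0.997, 0.079, -0.001], [0.079, -0.997, 0.001], [-0.001, -0.001, -1.0]]
force: [-0.1, -0.2, 0.3]
opening: 0.997
grasp_force: 0.0
```

```bash
python3 -c "
from h import *
st();im,M=cap('wrist','w13.png')
print(plaque(im,M,'white',proj(M,[.5855,-.148,.009]),.009,62))
f=np.array([.5855+.032,-.148+.0023,.009]);c,s=ring(im,proj(M,f),20);print(c,s,onz(M,*c,.009))
"
```

```text
t 18.5 pos [ 579.  -147.1  143.2] yaw 4.5 F [-0.1 -0.2  0.3] op 86.7 g 0.0 j6 61
(array([ 584.46405029, -146.81040955]), array([96.83203125, 52.62522125]), np.float32(4.542122))
(np.float64(284.5), np.float64(159.5)) (np.int32(24), np.int32(24)) [ 0.61596669 -0.14442828  0.009     ]
```

{"name": "drive_tool", "arguments": {
  "deltas": "87 5 0 -45 0; 87 5 0 -90 0; 87 5 0 -125 0; 87 5 0 -140 0; 87 5 0 -140 0; 87 5 0 -140 0; 30 5 0 -140 0; 30 5 0 -140 0; 30 5 0 -140 0; 30 5 0 -140 0; 30 5 0 -140 0; 30 5 0 -140 0"
}}

```text
time_s: 19.75
position: [0.5847, -0.1483, 0.0037]
tcp_rot: [[0.997, 0.078, 0.0], [0.078, -0.997, 0.0], [0.0, -0.0, -1.0]]
force: [-0.2, 0.5, 2.3]
opening: 0.589
grasp_force: 30.0
```

{"name": "drive_tool", "arguments": {
  "deltas": "30 0 0 0 0; 30 0 0 40 0; 30 0 0 80 0; 30 0 0 120 0; 30 0 0 160 0; 30 0 0 160 0; 30 0 0 160 0"
}}

```text
time_s: 20.45
position: [0.5849, -0.1485, 0.1645]
tcp_rot: [[0.997, 0.078, 0.002], [0.078, -0.997, -0.001], [0.002, 0.001, -1.0]]
force: [-0.6, 0.4, -0.2]
opening: 0.59
grasp_force: 30.0
```

```bash
python3 -c "
from h import *
p=st();im,M=cap('wrist','w14.png');c,s=ring(im,(284,201));print(c,s)
m=mid[3]+2*uy;print('to hover',m+32*n-32*ux-np.array([0,0,1])-p,np.radians(73.3-4.5))
"
```

```text
t 20.4 pos [ 584.9 -148.5  164.5] yaw 4.5 F [-0.6  0.4 -0.2] op 51.4 g 30.0 j6 61
(np.float64(284.0), np.float64(199.0)) (np.int32(45), np.int32(43))
to hover [ 22.0975126  274.25469287 -55.049941  ] 1.2007865253720986
```

{"name": "drive_tool", "arguments": {
  "deltas": "30 2 30 0 0.13; 30 4 60 0 0.26; 30 6 90 0 0.39; 30 8 120 0 0.52; 30 10 150 0 0.65; 30 12 180 0 0.78; 30 14 210 0 0.91; 30 17 240 0 1.04; 30 20 265 0 1.17; 30 22 274 -20 1.2; 30 22 274 -50 1.2; 30 22 274 -54 1.2"
}}

```text
time_s: 21.7
position: [0.6034, 0.1269, 0.1047]
tcp_rot: [[0.289, 0.957, -0.009], [0.957, -0.289, 0.002], [-0.001, -0.009, -1.0]]
force: [-2.2, 4.3, 4.2]
opening: 0.59
grasp_force: 30.0
```

{"name": "drive_tool", "arguments": {
  "deltas": "30 0 0 0 0; 30 0 0 0 0; 30 0 0 0 0"
}}

```text
time_s: 22.0
position: [0.6072, 0.1249, 0.1103]
tcp_rot: [[0.289, 0.957, 0.001], [0.957, -0.289, -0.001], [-0.001, 0.002, -1.0]]
force: [0.8, 0.1, -0.1]
opening: 0.59
grasp_force: 30.0
```

```bash
python3 -c "
from h import *
p=st();im,M=cap('wrist','w15.png');plan(im,M,3,off=.8);dowel(im)
print(proj(M,(mid[3]+19*n)/1000),proj(M,(mid[3]-19*n)/1000))
"
```

```text
t 22.0 pos [607.2 124.9 110.3] yaw 73.2 F [ 0.8  0.1 -0.1] op 51.4 g 30.0 j6 18
ring (np.float64(284.0), np.float64(198.5)) (np.int32(45), np.int32(44)) hole [615.9 156.4 111.3] in tool: fwd 32.6 lat 0.8
21 delta [  3.9   5.1 -10.2]
14 delta [  5.    8.6 -16.1]
5 delta [  6.3  13.2 -23.7]
blob x 277 289 y 143 166 A 240 c [283.1 155.4]
blob x 277 289 y 181 190 A 96 c [283.  185.3]
blob x 271 297 y 242 244 A 61 c [284.  243.2]
[287.87593325 180.07842182] [287.2826015  141.70893122]
```

{"name": "drive_tool", "arguments": {
  "deltas": "30 1 3 -4 0; 30 1.9 5.7 -10 0; 30 1.9 5.7 -10 0; 30 2.4 7.4 -13 0; 30 2.9 9.2 -16 0; 30 3.4 10.9 -19 0; 30 4 12.7 -22 0; 30 4.3 13.8 -24 0; 30 4.3 13.8 -24 0"
}}

```text
time_s: 22.95
position: [0.6107, 0.1397, 0.0851]
tcp_rot: [[0.289, 0.957, -0.001], [0.957, -0.289, 0.0], [-0.0, -0.001, -1.0]]
force: [-0.0, 0.3, -0.4]
opening: 0.592
grasp_force: 30.0
```

```bash
python3 -c "
from h import *
st();im,M=cap('wrist','w16.png');plan(im,M,3,off=.8);dowel(im)
cv2.imwrite('pics/c16.png',cv2.cvtColor(cv2.resize(im[90:290,150:420],(540,400)),cv2.COLOR_RGB2BGR))
"
```

```text
t 22.9 pos [610.7 139.7  85.1] yaw 73.2 F [-0.   0.3 -0.4] op 51.5 g 30.0 j6 19
ring (np.float64(284.0), np.float64(198.0)) (np.int32(45), np.int32(43)) hole [619.5 171.5  86.1] in tool: fwd 33.0 lat 0.9
21 delta [  0.3 -10.   15. ]
14 delta [ 1.4 -6.5  9. ]
5 delta [ 2.7 -1.9  1.4]
blob x 277 292 y 181 230 A 476 c [284.7 201.6]
blob x 271 297 y 241 244 A 64 c [284.  243.1]
```

View pics/c16.png

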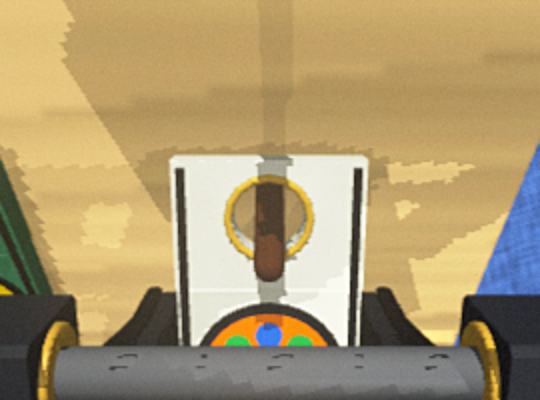

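The white plaque is threaded, with the tip at (270,270) over the ring. Release and lift.

{"name": "drive_tool", "arguments": {
  "deltas": "30 0.5 1 -2.5 0; 30 0.5 1 -2.5 0; 70 0.5 1 -2.5 0; 70 0.5 1 -2.5 0; 70 0.5 1 -2.5 0; 70 0.5 1 -2.5 0; 70 0.5 1 -2.5 0; 70 0.5 1 20 0; 70 0.5 1 60 0; 70 0.5 1 100 0; 70 0.5 1 125 0; 70 0.5 1 125 0"
}}

```text
time_s: 24.2
position: [0.6144, 0.1407, 0.2154]
tcp_rot: [[0.289, 0.957, 0.01], [0.957, -0.289, 0.001], [0.003, 0.009, -1.0]]
force: [0.6, -0.3, -0.3]
opening: 0.807
grasp_force: 0.0
```

```bash
python3 -c "
from h import *
st();im,M=cap('wrist','w17.png');s,N=cap('side');t,T=cap('top','t17.png')
a=cv2.resize(im[0:300,100:460],(400,333));b=cv2.resize(s[110:360,140:440],(400,333))
cv2.imwrite('pics/c17.png',cv2.cvtColor(np.hstack([a,b]),cv2.COLOR_RGB2BGR))
"
```

```text
t 24.2 pos [614.4 140.7 215.4] yaw 73.2 F [ 0.6 -0.3 -0.3] op 70.2 g 0.0 j6 20
```

View pics/c17.png

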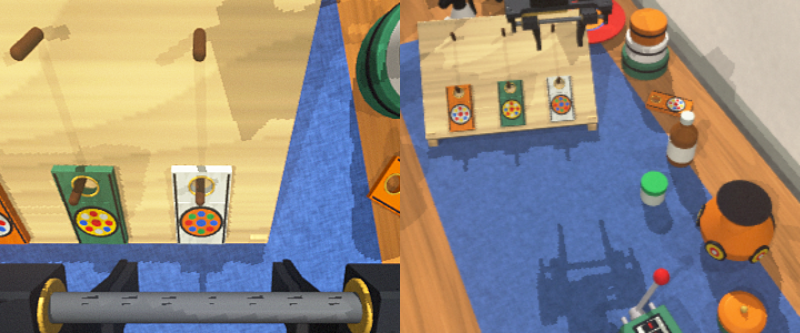

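All three plaques hang flat on dowels 1–3. Next I'll measure the counter's yaw and knob.

```bash
cat >> h.py <<'E'
def red(im,M,g,R=40):
    u,v=proj(M,g);k=np.zeros(im.shape[:2],np.uint8);cv2.circle(k,(int(u),int(v)),R,1,-1)
    r=im.astype(int);m=(k>0)&(r[...,0]>120)&(r[...,1]<60)&(r[...,2]<60);y,x=np.nonzero(m);return (x.mean(),y.mean(),len(x))
def knob():
    t,T=cap('top');s,N=cap('side');a=red(t,T,[.56,-.337,.128],20);b=red(s,N,[.56,-.337,.128],35)
    q,e=tri(T,a[:2],N,b[:2]);print('knob',(q*1000).round(1),'err',round(e*1000,1),a,b);return q
E
python3 -c "
from h import *
q=knob()*1000
t=cv2.cvtColor(cv2.imread('pics/t17.png'),cv2.COLOR_BGR2RGB);T=imaging.camera_model('top')
h=cv2.cvtColor(t,cv2.COLOR_RGB2HSV).astype(int)
m=((h[...,0]>60)&(h[...,0]<95)&(h[...,1]>80)&(h[...,2]>40)).astype(np.uint8);m[:220]=0;m[275:]=0;m[:,:378]=0;m[:,430:]=0
m=cv2.morphologyEx(m,cv2.MORPH_CLOSE,np.ones((9,9)))
ys,xs=np.nonzero(m);P=np.array([onz(T,x,y,.066)[:2]*1000 for x,y in zip(xs,ys)],np.float32);r=cv2.minAreaRect(P);print(r)
for p in ([.56,-.337]): pass
for nm,uv,z in(('vase',(365,173),.1),('box',(405,199),.04)):print(nm,onz(T,*uv,z)*1000)
from math import *
c=np.array(r[0]);d=q[:2]-c;print('yaw',degrees(atan2(d[1],d[0])-atan2(66,40)),np.hypot(*d))
print(st())"
```

```text
knob [ 574.6 -342.1  125.6] err 3.4 (np.float64(394.280701754386), np.float64(232.89473684210526), 57) (np.float64(335.05263157894734), np.float64(320.7456140350877), 114)
((541.4144287109375, -395.4989013671875), (84.79010772705078, 115.50374603271484), 4.325035572052002)
vase [ 768.66033297 -261.01119417  100.        ]
box [ 699.51825389 -407.62741159   40.        ]
yaw -0.6175649951795791 62.86266854615549
t 24.4 pos [610.1 140.4 208.7] yaw 73.2 F [ 0.6 -0.5 -0.3] op 70.0 g 0.0 j6 20
[610.1202228  140.39296632 208.66220444]
```

{"name": "drive_tool", "arguments": {
  "deltas": "0 1 -40 0 -0.12; 0 2 -80 0 -0.24; 0 3 -120 0 -0.36; 0 4 -160 0 -0.48; 0 5 -200 0 -0.6; 0 6 -240 0 -0.72; 0 8 -280 0 -0.84; 0 10 -320 0 -0.96; 0 12 -360 0 -1.08; 0 14 -400 0 -1.2; 0 16 -440 0 -1.28; 0 16 -475 0 -1.28"
}}

```text
time_s: 25.65
position: [0.6267, -0.3363, 0.2083]
tcp_rot: [[1.0, -0.004, -0.003], [-0.004, -1.0, 0.002], [-0.003, -0.002, -1.0]]
force: [1.0, 0.6, 0.4]
opening: 0.008
grasp_force: 0.0
```

{"name": "drive_tool", "arguments": {
  "deltas": "0 0 0 0 0; 0 0 0 0 0; 0 0 0 0 0"
}}

```text
time_s: 25.95
position: [0.6269, -0.3329, 0.2092]
tcp_rot: [[1.0, -0.001, -0.002], [-0.001, -1.0, 0.002], [-0.002, -0.002, -1.0]]
force: [0.3, 0.5, 0.1]
opening: 0.007
grasp_force: 0.0
```

```bash
python3 -c "
from h import *
st()
im,M=cap('wrist');u=proj(M,[.58,-.337,.126]);print(u);r=red(im,M,[.58,-.337,.126],60);print(r,onz(M,*r[:2],.127)*1000)
t,T=cap('top');s,N=cap('side')
for i,X in((t,T),(s,N)):
  print(red(i,X,[.58,-.337,.126],14 if X is N else 9),proj(X,[.58,-.337,.126]))"
```

```text
t 25.9 pos [ 626.9 -332.9  209.2] yaw -0.1 F [0.3 0.5 0.1] op 0.6 g 0.0 j6 53
[288.88839895 260.68538732]
(np.float64(284.18518518518516), np.float64(257.14814814814815), 27) [ 583.89456152 -332.81640655  127.        ]
(np.float64(389.0), np.float64(231.5), 2) [392.78769915 230.55289385]
(np.float64(335.95402298850576), np.float64(317.98850574712645), 87) [335.3359365  317.79158103]
```

{"name": "drive_tool", "arguments": {
  "deltas": "0 0 -4 -40 0; 0 0 -4 -75 0; 0 0 -4 -92 0; 0 0 -4 -92 0; 0 -5 -4 -92 0; 0 -12 -4 -92 0; 0 -20 -4 -92 0; 0 -20 -4 -92 0; 0 -20 -4 -92 0"
}}

```text
time_s: 27.0
position: [0.6074, -0.3389, 0.1196]
tcp_rot: [[1.0, -0.003, 0.001], [-0.003, -1.0, -0.001], [0.001, 0.001, -1.0]]
force: [0.1, -1.0, 0.2]
opening: 0.004
grasp_force: 0.0
```

{"name": "drive_tool", "arguments": {
  "deltas": "0 -10 0 0 0; 0 -20 0 0 0; 0 -30 0 0 0; 0 -40 0 0 0; 0 -48 0 0 0; 0 -48 0 0 0; 0 -48 0 0 0"
}}

```text
time_s: 27.7
position: [0.5589, -0.3383, 0.1184]
tcp_rot: [[1.0, -0.003, -0.001], [-0.003, -1.0, 0.001], [-0.001, -0.001, -1.0]]
force: [3.6, 0.1, 3.5]
opening: 0.003
grasp_force: 1.9
```

```bash
python3 -c "
from h import *
st();s,N=cap('side');r=red(s,N,[.54,-.337,.133],45);print(r,'x at y=-337 plane:')
o,d=ray(N,*r[:2]);print((o+d*(-.337-o[1])/d[1])*1000)"
```

```text
t 27.7 pos [ 558.9 -338.3  118.4] yaw -0.2 F [3.6 0.1 3.5] op 0.3 g 1.9 j6 49
(np.float64(319.1341463414634), np.float64(331.5731707317073), 82) x at y=-337 plane:
[ 544.6178991 -337.          93.723558 ]
```

Contact, at 3.6 N. Continuing towards the stop.

{"name": "drive_tool", "arguments": {
  "deltas": "0 -10 0 0 0; 0 -20 0 0 0; 0 -28 0 0 0; 0 -32 0 0 0; 0 -32 0 0 0; 0 -32 0 0 0"
}}

```text
time_s: 28.35
position: [0.5274, -0.339, 0.1174]
tcp_rot: [[1.0, -0.002, 0.0], [-0.002, -1.0, -0.0], [0.0, 0.0, -1.0]]
force: [5.4, -1.1, -2.4]
opening: 0.008
grasp_force: 3.0
```

{"name": "drive_tool", "arguments": {
  "deltas": "0 -3 0 0 0; 0 -3 0 0 0; 0 -3 0 0 0"
}}

```text
time_s: 28.65
position: [0.5248, -0.3391, 0.1171]
tcp_rot: [[1.0, -0.002, 0.001], [-0.002, -1.0, -0.001], [0.001, 0.001, -1.0]]
force: [6.7, -1.3, -4.4]
opening: 0.003
grasp_force: 3.5
```

{"name": "drive_tool", "arguments": {
  "deltas": "0 -2 0 0 0; 0 -2 0 0 0; 0 -2 0 0 0"
}}

```text
time_s: 28.95
position: [0.523, -0.3391, 0.117]
tcp_rot: [[1.0, -0.002, 0.001], [-0.002, -1.0, -0.001], [0.001, 0.001, -1.0]]
force: [6.7, -1.6, -5.4]
opening: 0.006
grasp_force: 3.8
```

{"name": "drive_tool", "arguments": {
  "deltas": "0 -2 0 0 0; 0 -2 0 0 0; 0 -2 0 0 0"
}}

```text
time_s: 29.25
position: [0.5212, -0.3391, 0.1169]
tcp_rot: [[1.0, -0.002, 0.002], [-0.002, -1.0, -0.001], [0.002, 0.001, -1.0]]
force: [7.5, -2.6, -5.8]
opening: 0.004
grasp_force: 4.0
```

{"name": "drive_tool", "arguments": {
  "deltas": "0 -2 0 0 0; 0 -2 0 0 0; 0 -2 0 0 0"
}}

```text
time_s: 29.55
position: [0.5204, -0.3391, 0.1169]
tcp_rot: [[1.0, -0.003, 0.004], [-0.003, -1.0, -0.001], [0.004, 0.001, -1.0]]
force: [10.7, -1.1, -8.7]
opening: 0.006
grasp_force: 5.3
```

```bash
python3 -c "
from h import *
st();s,N=cap('side','s20.png');r=red(s,N,[.51,-.337,.128],45);print(r,proj(N,[.5,-.337,.128]))"
```

```text
t 29.6 pos [ 520.4 -339.1  116.9] yaw -0.2 F [10.7 -1.1 -8.7] op 0.5 g 5.3 j6 47
(np.float64(304.97333333333336), np.float64(339.2266666666667), 75) [300.88989552 332.43882185]
```

{"name": "drive_tool", "arguments": {
  "deltas": "0 -2.5 0 0 0; 0 -2.5 0 0 0; 0 -2.5 0 0 0"
}}

```text
time_s: 29.9
position: [0.52, -0.3392, 0.1169]
tcp_rot: [[1.0, -0.004, 0.009], [-0.004, -1.0, -0.002], [0.009, 0.002, -1.0]]
force: [14.6, -0.2, -11.1]
opening: 0.002
grasp_force: 7.7
```

The hard stop is at TCP x=520. I'll return past rest so the lever clears.

{"name": "drive_tool", "arguments": {
  "deltas": "0 15 0 0 0; 0 30 0 0 0; 0 45 0 0 0; 0 60 0 0 0; 0 75 0 0 0; 0 90 0 0 0; 0 98 0 0 0; 0 98 0 0 0; 0 98 0 0 0; 0 98 0 0 0"
}}

```text
time_s: 30.9
position: [0.6126, -0.3384, 0.1182]
tcp_rot: [[1.0, -0.003, -0.002], [-0.003, -1.0, 0.001], [-0.002, -0.001, -1.0]]
force: [0.2, -0.3, -0.2]
opening: 0.005
grasp_force: 0.0
```

```bash
python3 -c "
from h import *
st();s,N=cap('side');print(red(s,N,[.58,-.337,.126],14))"
```

```text
t 30.9 pos [ 612.6 -338.4  118.2] yaw -0.1 F [ 0.2 -0.3 -0.2] op 0.4 g 0.0 j6 52
(np.float64(335.8285714285714), np.float64(317.45714285714286), 105)
```

The lever is back at rest: the knob is at (335.8,317.5), the same as at the start. Second stroke.

{"name": "drive_tool", "arguments": {
  "deltas": "0 -15 0 0 0; 0 -30 0 0 0; 0 -45 0 0 0; 0 -60 0 0 0; 0 -72 0 0 0; 0 -84 0 0 0; 0 -92 0 0 0; 0 -96 0 0 0; 0 -98 0 0 0; 0 -98 0 0 0; 0 -98 0 0 0; 0 -98 0 0 0"
}}

```text
time_s: 32.15
position: [0.5202, -0.3396, 0.1185]
tcp_rot: [[1.0, -0.004, 0.01], [-0.004, -1.0, -0.003], [0.01, 0.003, -1.0]]
force: [12.1, -0.0, -6.1]
opening: 0.002
grasp_force: 6.3
```

{"name": "drive_tool", "arguments": {
  "deltas": "0 15 0 0 0; 0 30 0 0 0; 0 45 0 0 0; 0 60 0 0 0; 0 75 0 0 0; 0 90 0 0 0; 0 98 0 0 0; 0 98 0 0 0; 0 98 0 0 0; 0 98 0 0 0"
}}

```text
time_s: 33.15
position: [0.6127, -0.3385, 0.1183]
tcp_rot: [[1.0, -0.003, -0.002], [-0.003, -1.0, 0.001], [-0.002, -0.001, -1.0]]
force: [0.3, -0.8, -0.2]
opening: 0.01
grasp_force: 0.0
```

```bash
python3 -c "
from h import *
st();s,N=cap('side');print(red(s,N,[.58,-.337,.126],14))"
```

```text
t 33.1 pos [ 612.7 -338.5  118.3] yaw -0.2 F [ 0.3 -0.8 -0.2] op 0.8 g 0.0 j6 52
(np.float64(335.8285714285714), np.float64(317.45714285714286), 105)
```

The second stroke reached the stop (520.2, 12 N) and returned. Third stroke.

{"name": "drive_tool", "arguments": {
  "deltas": "0 -15 0 0 0; 0 -30 0 0 0; 0 -45 0 0 0; 0 -60 0 0 0; 0 -72 0 0 0; 0 -84 0 0 0; 0 -92 0 0 0; 0 -96 0 0 0; 0 -98 0 0 0; 0 -98 0 0 0; 0 -98 0 0 0; 0 -98 0 0 0"
}}

```text
time_s: 34.4
position: [0.5202, -0.3396, 0.1184]
tcp_rot: [[1.0, -0.004, 0.01], [-0.004, -1.0, -0.003], [0.01, 0.003, -1.0]]
force: [11.0, -0.5, -6.3]
opening: 0.011
grasp_force: 6.3
```

{"name": "drive_tool", "arguments": {
  "deltas": "0 15 0 0 0; 0 30 0 0 0; 0 45 0 0 0; 0 60 0 0 0; 0 75 0 0 0; 0 90 0 0 0; 0 98 0 0 0; 0 98 0 0 0; 0 98 0 50 0; 0 98 0 90 0; 0 98 0 90 0"
}}

```text
time_s: 35.5
position: [0.6161, -0.3412, 0.2157]
tcp_rot: [[1.0, -0.003, 0.009], [-0.003, -1.0, -0.008], [0.009, 0.008, -1.0]]
force: [1.0, -0.9, 0.1]
opening: 0.004
grasp_force: 0.0
```

```bash
python3 -c "
from h import *
st();s,N=cap('side');print(red(s,N,[.58,-.337,.126],14));t,T=cap('top','tend.png')
t0=cv2.cvtColor(cv2.imread('pics/t17.png'),cv2.COLOR_BGR2RGB);r=lambda i:i[190:310,150:265].astype(int)
print('rack change px',(abs(r(t)-r(t0)).max(2)>60).sum())
h=cv2.cvtColor(t,cv2.COLOR_RGB2HSV)
a,b=cv2.cvtColor(cv2.imread('pics/top1.png'),cv2.COLOR_BGR2RGB).astype(int),t.astype(int)
for nm,(x,y) in dict(vase=(365,173),horse=(480,205),bottle=(302,168),pot=(320,199),box=(405,199)).items():
  A=a[y-12:y+12,x-12:x+12];B=b[y-12:y+12,x-12:x+12];print(nm,(abs(A-B).max(2)>60).sum())
S=s
w=[]
def cm(m):
  y,x=np.nonzero(m);return x.mean().round(1),y.mean().round(1),len(x)
c=s[120:215,150:290].astype(int)
print('orange',cm((c[...,0]-c[...,2]>130)),'green',cm((c[...,1]-c[...,0]>25)),'white',cm(c.min(2)>195))
"
```

```text
t 35.5 pos [ 616.1 -341.2  215.7] yaw -0.1 F [ 1.  -0.9  0.1] op 0.4 g 0.0 j6 52
(np.float64(335.89130434782606), np.float64(317.82608695652175), 92)
rack change px 6003
vase 0
horse 274
bottle 0
pot 0
box 393
orange (np.float64(44.3), np.float64(54.4), 633) green (np.float64(55.4), np.float64(59.8), 436) white (np.float64(87.4), np.float64(52.0), 328)
```

The horse and box pixels differ, which may just be arm occlusion or shadow. I'll move clear and recheck.

{"name": "drive_tool", "arguments": {
  "deltas": "0 -10 30 20 0; 0 -30 70 30 0; 0 -60 110 30 0; 0 -90 150 30 0; 0 -120 190 30 0; 0 -150 230 30 0; 0 -150 270 30 0; 0 -150 300 30 0; 0 -150 300 30 0; 0 -150 300 30 0"
}}

```text
time_s: 36.6
position: [0.4626, -0.0381, 0.2375]
tcp_rot: [[1.0, -0.001, -0.003], [-0.001, -1.0, 0.0], [-0.003, -0.0, -1.0]]
force: [0.5, -0.7, 0.0]
opening: 0.008
grasp_force: 0.0
```

```bash
python3 -c "
from h import *
st();t,T=cap('top','tend2.png');s,N=cap('side','send2.png')
rd=lambda f:cv2.cvtColor(cv2.imread('pics/'+f),cv2.COLOR_BGR2RGB).astype(int)
a,b=rd('top1.png'),t.astype(int)
for nm,(x,y) in dict(vase=(365,173),horse=(480,205),bottle=(302,168),pot=(320,199),box=(405,199)).items():
  R=14 if nm!='horse' else 28
  A=a[y-R:y+R,x-R:x+R];B=b[y-R:y+R,x-R:x+R];print(nm,(abs(A-B).max(2)>60).sum())
  if nm=='horse':
    for X in(A,B): yy,xx=np.nonzero((X.min(2)>150));print(xx.mean(),yy.mean(),len(xx))
i=b
for nm,p in dict(o=1,g=2,w=3).items():
  c=(mid[p]-14.5*n-32*.848*ux-np.array([0,0,32*.53])+4.5*n)/1000;u,v=proj(T,c).round().astype(int);print(nm,u,v,'medallion/plate colours',i[v-5:v+6:5,u].tolist())
print(red(s,N,[.58,-.337,.126],14))
"
```

```text
t 36.6 pos [462.6 -38.1 237.5] yaw -0.0 F [ 0.5 -0.7  0. ] op 0.7 g 0.0 j6 72
vase 0
horse 0
25.800802139037433 23.018716577540108 748
25.663834951456312 23.296116504854368 824
bottle 0
pot 0
box 0
o 215 281 medallion/plate colours [[233, 121, 31], [94, 67, 54], [80, 74, 77]]
g 226 249 medallion/plate colours [[58, 106, 80], [65, 69, 43], [68, 65, 47]]
w 236 219 medallion/plate colours [[188, 186, 178], [152, 156, 153], [199, 199, 193]]
(np.float64(335.88), np.float64(317.75), 100)
```

Nothing has been disturbed, the plaques are in place and the lever is at rest. Handing in.

```bash
python3 -c "
from h import *
print(bot.hand_in())"
```

```text
the job is handed in; nothing more can be done
None
```

The job is handed in, at about 37 s of the 210 s: the orange, green and white plaques hang flat on dowels 1–3, I pulled the counter lever to its stop three times (I didn't read the drum itself), and the bystanders haven't moved.

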